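# Roll a shaft blank into the V-rest and set it against the stop

### The arm

A 6-joint arm with a two-finger parallel gripper is mounted at the origin on a cart in front of the work surface, level with it; the furniture and walls round the work are solid. World frame = base frame: x ahead of the robot, y to its left, z up, the work surface at z = 0. Lengths are in mm, angles in rad, forces in N, time in s.
With the tool pointing down it reaches from about 400 to 925 mm from the base axis. Payload 12.5 kg.
Tool frame: the origin (TCP) lies at the centre of the arm's flange, where the gripper is bolted on; the fingertips stand 190 mm ahead of it and the grasp point (between the pads) lies 171 mm ahead of it; z points along the fingers, y is the line along which they close (so a half turn about z gives the same grasp; the last joint's range is limited). The gripper opens to 95 mm and grips with 3 to 60 N. Pads are 20 mm wide; open, the fingers measure 119 mm over their backs; the gripper's body (75 mm by 180 mm) begins 59 mm behind the grasp point.
Start: joints at [1.082, 0.491, 1.559, -0, 1.092, -0.106], TCP at [233.426, 579.773, 404.761] pointing down, gripper open.
Joint ranges: [-3.1, 3.1], [-0.84, 2.19], [0.05, 2.79], [-1.13, 4.28], [0.06, 2.93], [-2.69, 2.69]. Speed limits (rad/s): [2.22, 2.22, 2.79, 3.14, 3.14, 3.14].

### API

Orientations are given as [roll, pitch, yaw] about the fixed x, y, z axes, in that order (R = Rz(yaw) Ry(pitch) Rx(roll)).
In Python, from cell import env, read_camera, search_frame, cut_out gives the robot as it stands. The module is installed in compiled form; this text tells all that it offers.
- The arm moves only by the tool move_arm, never from a script. Its argument "commands" is a list of rows, each a list of 3 entries, a list of its own where there are three numbers: the shift along the world's x, y, z normalised to -1 to 1, where 1 is 0.03 m, then the turn about the world's z normalised to -1 to 1, where 1 is 0.08 rad, then the opening, from -1 (shut) to 1 (fully open), so that 0 is half open. A call has 1 to 20 rows; each row shifts and turns the commanded pose from where the row before left it; what a row does not reach is not made up. A row lasts 1/12 s, in which the tool goes at most 41.7 mm and 7.16 degrees, less where a joint would pass 70% of its speed; a pose out of reach is approached as far as the arm can. A call with a number of a shift or a turn outside -1 to 1 is refused whole. A call with a gripper value outside its range is refused whole. The fingers move at their own pace and stop on an object; the grip force is fixed at half the most. Time passes only in rows, so rows that do not move let the fingers close. It gives the time, the measured TCP pose, the force, the opening and the grip force at its end, in the units of the state.
- env.state(): the state, without advancing time (a new reading comes with each control period).
- read_camera(name): name is "scene" or "side" or "wrist"; returns a dict with "image" (420x560x3 uint8, red, green, blue), "fx", "fy", "cx", "cy" (pixels), "rvec" (rotation vector, rad) and "tvec" (3), from world to camera coordinates, as OpenCV has them. Camera axes: x right, y down, z forward; pixel columns grow to the right and rows downward; lengths in mm; the calibration is good to about 2 mm. A picture is of the moment at which its call begins. There is no depth.
- env.job_done(): hands the job in; it is judged then, once.
Trained networks look in a picture, given as the dict that the camera call returned (one of the last four; its "shot" number tells which), for a name from the list of things; names that differ only in an ending like _2 or _b are one class to them, and where a whole thing is asked for, a point or a joint stands for the part that bears it (a point fixed in the world has none). Each returns a list of dicts, best first, with "confidence" (0 to 1); they miss things now and then, are a little off and sometimes report something else, mostly with a low value. They report only what shows in the picture. A call takes as long as a camera call. They do not tell look-alikes from the thing itself.
- search_frame(thing, picture): "at" ([column, row] in pixels, amid what is visible of it).
- cut_out(thing, picture): "region" (420x560 bool, what is visible of it) and "at" ([column, row] in pixels, amid what is visible of it).
The state is a dict: "t": time; "joints": joint angles; "qvel": joint speeds; "tau": joint torques, N m; "eef_pos": TCP position; "tcp_rot": TCP orientation; "ft_force": force on the tool from outside, world axes, zero at the start; "moment": the same for the moment, N m; "opening": opening from 0.0 (shut) to 1.0 (fully open); "grip_force": force on a finger pad.
Only numpy, scipy, OpenCV 4.12 (cv2) and the standard library are available. Lean on these libraries where they do the work, as an engineer would, in place of code of your own. Each camera call takes 0.05 s, during which the arm holds its last target. There are 200 camera calls.

### The job

Roll the long round bar (the shaft blank) along the bench by its side, up the sloping lead-in and into the groove of the V-rest, and push it gently along the groove until its end is against the upright stop plate. Only push it with the fingers: do not grip or lift it. Leave the short pipe stub and everything else on the bench where they are.

Things in the scene. Friction and masses are not known exactly. Their poses are not given: they have to be found in the camera images.
- shaft_blank: Solid smooth aluminium bar, 40 mm diameter, 110 mm long, 0.3 to 0.5 kg, lying on its side left or right of the V-rest; it rolls freely and slips easily on the fingers. Origin at its centre (20 mm above the bench; 24 mm when seated), x axis along the bar (y and z turn as it rolls). Seated and touching the stop, its origin is at x = +5, y = 0, z = +24 mm in the V-rest's frame. Its near end starts 12 to 28 mm beyond the stop face.
- v_rest: V-rest: fixed dark wooden jig with a 90 degree V-groove along its x axis (roughly away from the robot). Origin under the middle of the groove, at bench level. The wood spans x = -45 to +45, y = -80 to +80 mm. From either side (y = +-80) a lead-in slopes up at 13 degrees to a crest; from there 45 degree walls fall to a 14 mm wide flat bottom, 3 mm above the bench. The far (+x) end is open.
- stop_face (a point): Middle of the groove-side face of the dark steel stop plate, upright across the near end of the groove, at x = -50 mm in the V-rest's frame, 24 mm above the bench; the plate is 46 mm wide and 46 mm high, 8 mm thick. The seated bar touches it with the centre of its near end and then stands out 15 mm beyond the wood at the far end.
- crest_left (a point): Point on the left rounded crest of the V-rest, 14 mm above the bench, at y = +20 mm in the V-rest's frame; the right crest is its mirror image at y = -20 mm. The bar must roll over the crest on its own side to drop into the groove.
- pipe_stub: Short hollow aluminium pipe, 40 mm outside diameter, 75 mm long, lying on its side on the other side of the V-rest: to be left alone. Origin at its centre, x axis along it.
- pliers: Combination pliers with blue handles, 194 mm long, lying on the bench. To be left alone.
- masking_tape: Roll of masking tape, 104 mm diameter, 25 mm high, lying flat. To be left alone.
- tape_measure: Yellow tape measure, 76 mm long, 60 mm high. To be left alone.
- sanding_block: Red and black sanding block, 115 x 62 x 37 mm. To be left alone.
- block_a: Light wooden offcut, 140 x 60 x 35 mm. To be left alone.
- spring_clamp_a: Black spring clamp, 142 x 65 x 20 mm, lying flat. To be left alone.
Things that resemble listed ones, but are neither listed nor needed, are in the scene too. Leave any purple look-alike of the shaft_blank alone.

How it is judged:
By the outcome, as a careful person would: the job done as asked, in the order asked, and still so for the second after the job is handed in, with the robot touching nothing.
It also fails if it takes over 58 s, if anything falls off the work surface, if the arm or the gripper's body presses on something with over 40 N, if the wrist force passes 120 N, or if a joint passes its speed limit or range.

## Working session

There is one attempt and no reset: what is moved stays moved. The work goes in short steps, Python scripts to look and compute and a tool call to move; the robot and the scene stay as the last step left them, time stands still between calls to the robot, and variables do not carry over. Pictures are saved under pics/ and viewed, at most 10 in all, crops included, and the job is handed in when it is done.

Besides the shell and the picture viewer there is one more tool, called after "Emit:" by a JSON object that holds its "method" and its "body", one argument or row to a line. move_arm: Moves the arm, as the interface text tells. Its arguments: {"type":"object","properties":{"commands":{"type":"array","items":{"type":"array"}}},"required":["commands"]}

```bash
mkdir -p pics; cat > h.py <<'E'
import numpy as np, cv2
from cell import env, read_camera, search_frame, cut_out
def ray(p,u,v):
    R=cv2.Rodrigues(np.array(p["rvec"],float))[0]; t=np.array(p["tvec"],float).ravel()
    d=R.T@np.array([(u-p["cx"])/p["fx"],(v-p["cy"])/p["fy"],1]); return -R.T@t,d
def onz(p,u,v,z):
    c,d=ray(p,u,v); return (c+d*(z-c[2])/d[2])[:2].round(1)
def proj(p,X):
    return cv2.projectPoints(np.array(X,float).reshape(-1,3),np.array(p["rvec"],float),np.array(p["tvec"],float),np.array([[p["fx"],0,p["cx"]],[0,p["fy"],p["cy"]],[0,0,1.]]),None)[0].reshape(-1,2)
E
python3 - <<'E'
from h import *
s=env.state(); print(s["t"],s["eef_pos"],s["tcp_rot"],s["opening"])
ims=[]
for n in ["scene","side","wrist"]:
    p=read_camera(n); im=p["image"]; cv2.imwrite(f"pics/{n}0.png",im[:,:,::-1])
    print(n,ray(p,280,210)[0].round())
    for th in ["shaft_blank","v_rest","stop_face","crest_left","pipe_stub"]:
        for r in search_frame(th,p)[:3]: print(n,th,np.round(r["at"],1),round(r["confidence"],2),onz(p,*r["at"],20))
E
```

```text
0.0 [233.40414685 579.74961008 404.16581044] [-3.14050405e+00 -1.18300730e-04  2.75878799e+00] 0.9994008577449739
scene [ -87. -990. 1039.]
scene shaft_blank [218.3 190.9] 0.69 [482.  113.9]
scene shaft_blank [282.6 255.6] 0.61 [ 469.  -289.7]
scene v_rest [234.7 217.8] 0.66 [447.8 -47.6]
scene v_rest [264.1 232.2] 0.19 [ 485.7 -169. ]
scene stop_face [234.5 214.8] 0.83 [455.9 -34.3]
scene crest_left [233.6 215.4] 0.56 [451.7 -34.9]
scene pipe_stub [265.9 232.2] 0.77 [ 490.5 -172.8]
side [ 617. 1052.  901.]
side shaft_blank [322.6 250.7] 0.82 [481.2 117.6]
side shaft_blank [316.  177.2] 0.49 [ 466.3 -284.9]
side v_rest [322.7 223.4] 0.61 [468.1 -11.1]
side stop_face [321.5 229.3] 0.86 [474.8  18.3]
side crest_left [327.8 226. ] 0.82 [452.9   2.6]
side pipe_stub [313.6 197.4] 0.7 [ 485.9 -155.8]
wrist [169. 605. 385.]
```

View pics/scene0.png

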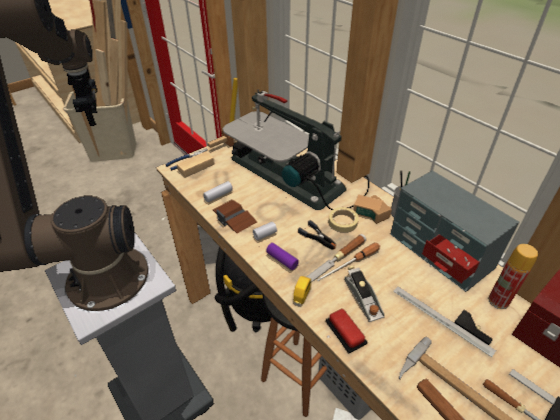

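View pics/side0.png

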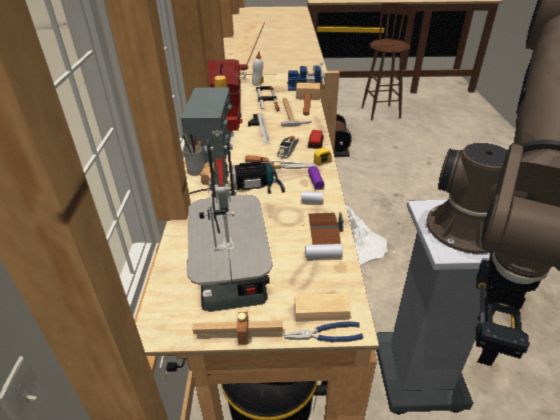

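The scene view shows the bar at about (218,191), left of the V-rest at (236,215). The stub is at (265,232) and the purple look-alike at (282,256). I'll move the wrist camera above the bar and V-rest.

Emit:
{"method": "move_arm", "body": {
  "commands": [
    [[0.4, -0.92, 0], -0.74, 0],
    [[0.4, -0.92, 0], -0.74, 0],
    [[0.4, -0.92, 0], -0.74, 0],
    [[0.4, -0.92, 0], -0.74, 0],
    [[0.4, -0.92, 0], -0.74, 0],
    [[0.4, -0.92, 0], -0.74, 0],
    [[0.4, -0.92, 0], -0.74, 0],
    [[0.4, -0.92, 0], -0.74, 0],
    [[0.4, -0.92, 0], -0.74, 0],
    [[0.4, -0.92, 0], -0.74, 0],
    [[0.4, -0.92, 0], -0.74, 0],
    [[0.4, -0.92, 0], -0.74, 0],
    [[0.4, -0.92, 0], -0.74, 0],
    [[0.4, -0.92, 0], -0.74, 0],
    [[0.4, -0.92, 0], -0.74, 0],
    [[0.4, -0.92, 0], -0.74, 0],
    [[0.4, -0.92, 0], -0.74, 0],
    [[0.4, -0.92, 0], -0.74, 0],
    [[0.4, -0.92, 0], -0.74, 0],
    [[0.4, -0.92, 0], -0.74, 0]
  ]
}}

```text
t: 2.57
eef_pos: [473.8, 26.3, 405.0]
tcp_rot: [3.141, 0.0, 1.572]
ft_force: [1.1, 0.6, -0.6]
opening: 0.502
grip_force: 0.0
```

```bash
python3 - <<'E'
from h import *
s=env.state(); print(s["t"],s["eef_pos"],s["tcp_rot"],s["opening"])
p=read_camera("wrist"); im=p["image"].copy(); cv2.imwrite("pics/w1.png",im[:,:,::-1])
print(ray(p,280,210))
for th in ["shaft_blank","v_rest","stop_face","crest_left","pipe_stub"]:
    for r in cut_out(th,p)[:2]:
        c=cv2.minAreaRect(np.argwhere(r["region"])[:,::-1].astype(np.float32))
        print(th,np.round(r["at"],1),round(r["confidence"],2),onz(p,*r["at"],20),[onz(p,*q,20).tolist() for q in cv2.boxPoints(c)])
q=read_camera("side")
for z in (60,100,150): print("saw",z,onz(q,270,275,z),onz(q,205,280,z))
E
```

```text
2.5667 [473.7682583   26.25930003 404.97494634] [3.14097081e+00 2.96018562e-05 1.57174479e+00] 0.501671557566959
(array([474.12657975,  95.00274649, 384.81233797]), array([ 0.00506049, -0.26913954, -0.9633485 ]))
shaft_blank [286.3  82.6] 0.66 [481.6 116.4] [[423.8, 135.2], [538.0, 136.7], [540.5, 95.9], [422.9, 94.3]]
v_rest [268.1 211. ] 0.56 [464.  -8.] [[406.4, 67.1], [507.7, 67.2], [511.4, -84.3], [399.5, -84.4]]
stop_face [267.8 210.6] 0.72 [463.7  -7.6] [[406.4, 67.1], [507.7, 67.2], [511.4, -84.3], [399.5, -84.4]]
crest_left [265.3 206.8] 0.62 [461.2  -3.6] [[406.4, 67.1], [508.7, 67.2], [512.5, -85.5], [399.5, -85.6]]
pipe_stub [292.8 337.1] 0.77 [ 490.6 -153.5] [[455.5, -134.7], [532.4, -134.6], [533.7, -171.3], [455.1, -171.3]]
saw 60 [638.5 250.5] [811.5 263.1]
saw 100 [637.5 288.6] [802.3 300.6]
saw 150 [636.2 336.3] [790.7 347.6]
```

View pics/w1.png

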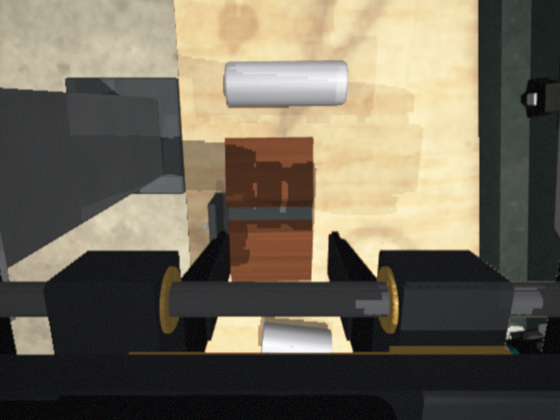

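The bar is at rows 62–106, columns 223–347. The V-rest wood spans columns 225–313 and rows 137–281, the stop plate is at the left (column 215) and the groove at row ~213. Next I'll get exact frame numbers.

```bash
python3 - <<'E'
from h import *
from scipy.optimize import least_squares
p=read_camera("wrist"); im=p["image"].astype(int)
brown=((im[:,:,0]-im[:,:,2]>35)&(im[:,:,0]<150)&(im[:,:,1]<95))
ed=[]
top=[(c,np.flatnonzero(brown[120:160,c])[0]+120) for c in range(235,305,5)]
bot=[(c,np.flatnonzero(brown[250:300,c])[-1]+250) for c in range(238,305,5)]
for n,e in (("top",top),("bot",bot)):
    w=np.array([onz(p,c,r+(0 if n=="top" else 1),0) for c,r in e]); k=np.polyfit(w[:,0],w[:,1],1); print(n,k,np.median(w[:,1]), w[0],w[-1])
for r in (139,141,145,275,278):
    f=np.flatnonzero(brown[r,215:325])+215; z=max(0,(min(r-137,281-r))*.25)
    print(r,f[0],f[-1],onz(p,f[0],r,z),onz(p,f[-1]+1,r,z))
# bar: fit edges of mask
R=cut_out("shaft_blank",p)[0]["region"]; ys,xs=np.nonzero(R); print(xs.min(),xs.max(),ys.min(),ys.max())
best=None
def sil(v):
    x,y,a=v; d=np.array([np.cos(a),np.sin(a),0]); n=np.array([-np.sin(a),np.cos(a),0])
    P=[np.array([x,y,20])+s*55*d+20*(np.cos(t)*n+np.sin(t)*np.array([0,0,1])) for s in(-1,1) for t in np.linspace(0,6.28,40)]
    h=cv2.convexHull(proj(p,P).astype(np.float32)); m=np.zeros(R.shape,np.uint8); cv2.fillConvexPoly(m,(h*16).round().astype(int),1,shift=4); return m.astype(bool)
from scipy.optimize import minimize
f=lambda v:(sil(v)^R).sum()
o=minimize(f,[482,116,.0],method="Nelder-Mead",options=dict(initial_simplex=[[482,116,0],[486,116,0],[482,120,0],[482,116,.06]])); print(o.x,o.fun,R.sum())
E
```

```text
top [1.29115119e-02 5.71617929e+01] 62.9 [428.9  62.7] [495.3  63.1]
bot [ 5.85805323e-03 -9.70114246e+01] -94.3 [428.7 -94.5] [501.9 -94.1]Traceback (most recent call last):
  File "<stdin>", line 12, in <module>
IndexError: index 0 is out of bounds for axis 0 with size 0
```

```bash
python3 - <<'E'
from h import *
from scipy.optimize import minimize
p=read_camera("wrist"); R=cut_out("shaft_blank",p)[0]["region"]; V=cut_out("v_rest",p)[0]["region"]
def mask(P):
    h=cv2.convexHull(proj(p,P).astype(np.float32)); m=np.zeros(R.shape,np.uint8); cv2.fillConvexPoly(m,(h*16).round().astype(int),1,shift=4); return m.astype(bool)
def fr(v): return np.array([np.cos(v[2]),np.sin(v[2]),0]),np.array([-np.sin(v[2]),np.cos(v[2]),0])
def bar(v):
    d,n=fr(v); return mask([np.array([v[0],v[1],20])+s*55*d+20*(np.cos(t)*n+np.sin(t)*np.array([0,0,1])) for s in(-1,1) for t in np.linspace(0,6.28,40)])
def wood(v):
    d,n=fr(v); o=np.array([v[0],v[1],0]); q=lambda x,y,z:o+x*d+y*n+np.array([0,0,z])
    m=np.zeros(R.shape,bool)
    for s in (-1,1):
        m|=mask([q(x,s*80,0) for x in(-45,45)]+[q(x,s*20,14) for x in(-45,45)]+[q(x,s*20,0) for x in(-45,45)])
    m|=mask([q(x,y,z) for x in(-45,45) for y,z in((20,14),(7,3),(-7,3))])|mask([q(x,y,z) for x in(-45,45) for y,z in((-20,14),(7,3),(-7,3))])
    return m|mask([q(x,y,z) for x in(-58,-50) for y in(-23,23) for z in(1,47)])
for nm,M,f,x0 in (("bar",R,bar,[482,116,0]),("wood",V,wood,[463,-16,0])):
    g=lambda v:(f(v)^M).sum()
    o=min((minimize(g,x0,method="Nelder-Mead",options=dict(initial_simplex=np.array([x0,[x0[0]+k,x0[1],0],[x0[0],x0[1]+k,0],[x0[0],x0[1],.05]]))) for k in(4,-6,9)),key=lambda o:o.fun); print(nm,o.x.round(3),o.fun,M.sum())
im=p["image"].astype(int)
for r in (143,150,270,275): print(r,[(c,onz(p,c,r,2).tolist(),im[r,c].tolist()) for c in (*range(220,232,2),*range(308,320,2))])
E
```

```text
bar [4.80609e+02 1.16164e+02 1.00000e-02] 208.0 5474
wood [ 4.64638e+02 -1.46680e+01  1.00000e-02] 903.0 12647
143 [(220, [413.9, 60.8], [155, 134, 104]), (222, [416.0, 60.9], [153, 133, 102]), (224, [418.0, 60.9], [150, 133, 102]), (226, [420.0, 60.9], [90, 65, 48]), (228, [422.1, 60.9], [114, 68, 46]), (230, [424.1, 60.9], [122, 71, 45]), (308, [503.4, 61.4], [128, 75, 50]), (310, [505.5, 61.4], [127, 74, 48]), (312, [507.5, 61.4], [127, 74, 48]), (314, [509.5, 61.4], [172, 143, 108]), (316, [511.6, 61.4], [237, 217, 165]), (318, [513.6, 61.5], [235, 214, 163])]
150 [(220, [413.7, 53.7], [150, 132, 104]), (222, [415.7, 53.8], [150, 133, 103]), (224, [417.8, 53.8], [152, 131, 104]), (226, [419.8, 53.8], [94, 72, 55]), (228, [421.9, 53.8], [72, 42, 28]), (230, [423.9, 53.8], [75, 46, 30]), (308, [503.6, 54.3], [131, 78, 52]), (310, [505.6, 54.3], [128, 76, 49]), (312, [507.7, 54.3], [128, 75, 48]), (314, [509.7, 54.3], [207, 168, 124]), (316, [511.8, 54.3], [235, 208, 157]), (318, [513.8, 54.4], [235, 208, 156])]
270 [(220, [409.4, -79.0], [15, 15, 18]), (222, [411.6, -79.0], [17, 16
[... 157 characters left out ...]
308, [507.0, -78.4], [130, 77, 49]), (310, [509.2, -78.4], [132, 80, 50]), (312, [511.5, -78.4], [232, 192, 142]), (314, [513.7, -78.4], [248, 230, 178]), (316, [515.9, -78.4], [247, 227, 177]), (318, [518.1, -78.4], [247, 227, 176])]
275 [(220, [409.2, -85.1], [23, 23, 23]), (222, [411.4, -85.0], [16, 16, 18]), (224, [413.6, -85.0], [19, 17, 20]), (226, [415.9, -85.0], [17, 17, 19]), (228, [418.1, -85.0], [40, 34, 31]), (230, [420.3, -85.0], [186, 160, 123]), (308, [507.2, -84.5], [130, 78, 50]), (310, [509.4, -84.4], [131, 79, 53]), (312, [511.6, -84.4], [239, 207, 155]), (314, [513.9, -84.4], [250, 233, 184]), (316, [516.1, -84.4], [249, 232, 183]), (318, [518.3, -84.4], [248, 232, 186])]
```

Emit:
{"method": "move_arm", "body": {
  "commands": [
    [[0.05, 0.93, 0], 0.15, 0],
    [[0.05, 0.93, 0], 0, 0],
    [[0.05, 0.93, 0], 0, 0],
    [[0.05, 0.93, 0], 0, 0],
    [[0.05, 0.93, 0], 0, 0],
    [[0, 0, -0.8], 0, 0],
    [[0, 0, -0.8], 0, 0],
    [[0, 0, -0.8], 0, 0],
    [[0, 0, -0.8], 0, 0],
    [[0, 0, -0.8], 0, 0],
    [[0, 0, -0.8], 0, 0],
    [[0, 0, -0.8], 0, 0],
    [[0, 0, -0.8], 0, 0],
    [[0, 0, -0.2], 0, 0],
    [[0, 0, 0], 0, 0],
    [[0, 0, 0], 0, 0]
  ]
}}

```text
t: 4.45
eef_pos: [481.1, 167.5, 207.3]
tcp_rot: [3.141, -0.0, 1.587]
ft_force: [-0.1, 0.6, 0.5]
opening: 0.501
grip_force: 0.0
```

```bash
python3 - <<'E'
from h import *
p=read_camera("side"); im=p["image"][180:300,260:400]; cv2.imwrite("pics/s2.png",cv2.resize(im,None,fx=5,fy=5,interpolation=3)[:,:,::-1])
E
```

```text
(no output)
```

View pics/s2.png

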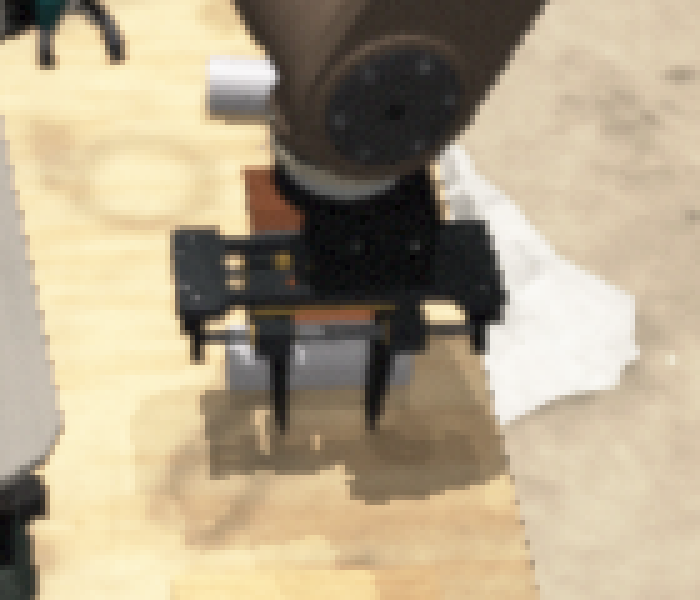

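The fingers are behind the bar, one on each side of its middle. I'll push slowly.

Emit:
{"method": "move_arm", "body": {
  "commands": [
    [[0, -0.2, 0], 0, 0],
    [[0, -0.2, 0], 0, 0],
    [[0, -0.1, 0], 0, 0],
    [[0, -0.1, 0], 0, 0],
    [[0, -0.1, 0], 0, 0],
    [[0, -0.1, 0], 0, 0],
    [[0, -0.1, 0], 0, 0],
    [[0, -0.1, 0], 0, 0],
    [[0, -0.1, 0], 0, 0],
    [[0, -0.1, 0], 0, 0],
    [[0, -0.1, 0], 0, 0],
    [[0, -0.1, 0], 0, 0],
    [[0, -0.1, 0], 0, 0],
    [[0, -0.1, 0], 0, 0],
    [[0, -0.1, 0], 0, 0],
    [[0, -0.1, 0], 0, 0],
    [[0, -0.1, 0], 0, 0],
    [[0, -0.1, 0], 0, 0],
    [[0, -0.1, 0], 0, 0],
    [[0, -0.1, 0], 0, 0]
  ]
}}

```text
t: 6.17
eef_pos: [480.9, 101.0, 206.8]
tcp_rot: [3.141, 0.0, 1.587]
ft_force: [-0.4, -0.5, -0.5]
opening: 0.501
grip_force: 0.1
```

Emit:
{"method": "move_arm", "body": {
  "commands": [
    [[0, -0.1, 0], 0, 0],
    [[0, -0.1, 0], 0, 0],
    [[0, -0.1, 0], 0, 0],
    [[0, -0.1, 0], 0, 0],
    [[0, -0.1, 0], 0, 0],
    [[0, -0.1, 0], 0, 0],
    [[0, -0.1, 0], 0, 0],
    [[0, -0.1, 0], 0, 0]
  ]
}}

```text
t: 6.83
eef_pos: [480.9, 77.0, 206.7]
tcp_rot: [3.142, 0.0, 1.587]
ft_force: [0.4, 1.9, 0.9]
opening: 0.499
grip_force: 1.3
```

```bash
cat > look.py <<'E'
from h import *
import sys
s=env.state(); print(s["t"],s["eef_pos"],s["ft_force"])
for n in ("side","scene","wrist"):
    p=read_camera(n)
    for r in cut_out("shaft_blank",p)[:2]:
        ys,xs=np.nonzero(r["region"]); print(n,round(r["confidence"],2),np.round(r["at"]),onz(p,*r["at"],28),xs.min(),xs.max(),ys.min(),ys.max())
    if n==sys.argv[1]: cv2.imwrite(f"pics/{sys.argv[2]}.png",p["image"][:,:,::-1])
E
python3 look.py wrist w3
```

```text
6.8333 [480.90473423  76.97682145 206.74638409] [0.35822974 1.85177973 0.89117698]
side 0.64 [319. 232.] [484.1  41.5] 303 338 228 240
side 0.59 [282. 182.] [ 594.7 -244.8] 269 284 173 190
scene 0.83 [226. 198.] [479.2  53.1] 214 242 190 208
scene 0.82 [282. 258.] [ 455.7 -302.9] 267 297 243 268
wrist 0.66 [278. 337.] [481.6  38. ] 206 352 316 352
```

View pics/w3.png

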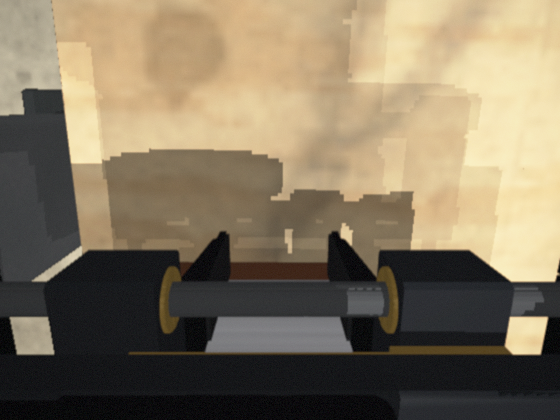

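The bar is square between the fingers and on the lead-in (columns 206–352, rows 316+). I'll carry on up to the crest, slowing down.

Emit:
{"method": "move_arm", "body": {
  "commands": [
    [[0, -0.1, 0], 0, 0],
    [[0, -0.1, 0], 0, 0],
    [[0, -0.1, 0], 0, 0],
    [[0, -0.1, 0], 0, 0],
    [[0, -0.1, 0], 0, 0],
    [[0, -0.1, 0], 0, 0],
    [[0, -0.1, 0], 0, 0],
    [[0, -0.1, 0], 0, 0],
    [[0, -0.1, 0], 0, 0],
    [[0, -0.1, 0], 0, 0],
    [[0, -0.06, 0], 0, 0],
    [[0, -0.06, 0], 0, 0],
    [[0, -0.06, 0], 0, 0],
    [[0, -0.06, 0], 0, 0]
  ]
}}

```text
t: 8.3
eef_pos: [480.9, 39.9, 206.8]
tcp_rot: [3.142, 0.0, 1.587]
ft_force: [0.8, 1.1, 1.0]
opening: 0.504
grip_force: 0.5
```

```bash
python3 look.py none x
```

```text
8.3 [480.92502769  39.88771274 206.76047809] [0.82422071 1.12232951 1.01698076]
side 0.84 [319. 220.] [481.  -20.3] 302 337 219 230
scene 0.94 [282. 257.] [ 459.8 -297.7] 267 298 243 269
scene 0.7 [234. 201.] [489.5  20.4] 220 248 193 212
wrist 0.85 [278. 337.] [481.9   0.8] 205 352 316 352
```

Emit:
{"method": "move_arm", "body": {
  "commands": [
    [[0, -0.05, 0], 0, 0],
    [[0, -0.05, 0], 0, 0],
    [[0, -0.05, 0], 0, 0],
    [[0, -0.05, 0], 0, 0],
    [[0, -0.05, 0], 0, 0],
    [[0, -0.05, 0], 0, 0],
    [[0, -0.03, 0], 0, 0],
    [[0, -0.03, 0], 0, 0],
    [[0, 0, 0], 0, 0]
  ]
}}

```text
t: 9.35
eef_pos: [480.9, 29.1, 206.8]
tcp_rot: [3.142, 0.0, 1.587]
ft_force: [0.1, 0.6, -0.4]
opening: 0.498
grip_force: 0.0
```

```bash
python3 look.py none x
```

```text
9.35 [480.93163967  29.11553736 206.75572698] [ 0.0832605   0.59419592 -0.37186703]
side 0.65 [315. 220.] [491.6 -18.5] 301 335 217 229
scene 0.98 [283. 256.] [ 463.3 -298.4] 267 298 243 269
scene 0.82 [240. 206.] [489.9 -17. ] 224 253 197 218
```

Emit:
{"method": "move_arm", "body": {
  "commands": [
    [[0, 0.3, 0], 0, 0],
    [[0, 0.3, 0.3], 0, 0],
    [[0, 0, 0.9], 0, -0.5],
    [[0, 0, 0.9], 0, -1],
    [[0, 0, 0.9], 0, -1],
    [[0, 0, 0.9], 0, -1],
    [[0, 0, 0.9], 0, -1],
    [[0, 0, 0.9], 0, -1],
    [[0, 0, 0], 0, -1],
    [[0, 0, 0], 0, -1]
  ]
}}

```text
t: 10.48
eef_pos: [480.5, 48.1, 379.4]
tcp_rot: [3.138, 0.0, 1.587]
ft_force: [-0.9, -0.1, -0.1]
opening: 0.023
grip_force: 0.0
```

```bash
python3 look.py wrist w4; python3 - <<'E'
from h import *
p=read_camera("wrist")
print([onz(p,*r["at"],24) for r in cut_out("shaft_blank",p)[:1]])
R=cut_out("shaft_blank",p)[0]["region"]; ys,xs=np.nonzero(R); m=int(ys.mean())
print("far",onz(p,xs.max()+1,m,24),onz(p,xs.max()+1,m,44),"near",onz(p,xs.min(),m,24),"stop face 414.8")
E
```

```text
10.4833 [480.51077871  48.08417232 379.405314  ] [-0.89372774 -0.11789334 -0.10222676]
side 0.74 [318. 217.] [481.7 -34.4] 302 337 216 228
side 0.65 [315. 179.] [ 472.2 -262.7] 309 320 166 189
scene 0.71 [237. 206.] [485.3  -7.7] 224 253 198 218
scene 0.62 [348. 327.] [ 444.2 -605.1] 327 366 310 352
wrist 0.81 [280. 232.] [482.5   3.1] 219 340 227 250
[array([ 4.898e+02, -3.000e-01])]
far [539.6  -2.2] [536.    4.9] near [425.5  -4.2] stop face 414.8
```

View pics/w4.png

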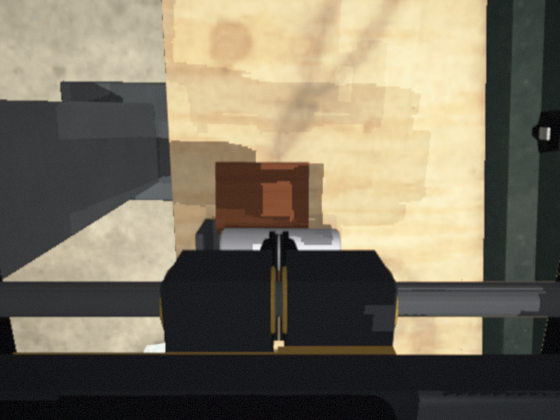

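The bar has dropped into the groove, with its far end near x≈537. I'll turn the closed fingers so the gripper's long side stays clear of the saw, and go beyond the far end.

Emit:
{"method": "move_arm", "body": {
  "commands": [
    [[0.15, -0.1, 0], 0.97, -1],
    [[0.15, -0.1, 0], 0.97, -1],
    [[0.15, -0.1, 0], 0.97, -1],
    [[0.15, -0.1, 0], 0.97, -1],
    [[0.15, -0.1, 0], 0.97, -1],
    [[0.15, -0.1, 0], 0.97, -1],
    [[0.15, -0.1, 0], 0.97, -1],
    [[0.15, -0.1, 0], 0.97, -1],
    [[0.15, -0.1, 0], 0.97, -1],
    [[0.15, -0.1, 0], 0.97, -1],
    [[0.15, -0.1, 0], 0.97, -1],
    [[0.15, -0.1, 0], 0.97, -1],
    [[0.15, -0.1, 0], 0.97, -1],
    [[0.15, -0.1, 0], 0.97, -1],
    [[0.15, -0.1, 0], 0.97, -1],
    [[0.15, -0.1, 0], 0.97, -1],
    [[0.15, -0.1, 0], 0.97, -1],
    [[0.15, -0.1, 0], 0.97, -1],
    [[0.15, -0.1, 0], 0.97, -1],
    [[0.15, -0.1, 0], 0.97, -1]
  ]
}}

```text
t: 12.6
eef_pos: [571.2, -13.0, 377.4]
tcp_rot: [3.141, -0.001, -3.141]
ft_force: [-0.2, 0.3, 0.5]
opening: 0.003
grip_force: 0.0
```

```bash
python3 look.py wrist w5; python3 - <<'E'
from h import *
p=read_camera("scene"); q=read_camera("side")
# saw table front edge: scene vs side, by height
for z in (60,90,120,150,200): print(z,"scene",onz(p,224,135,z),onz(p,285,159,z),"side",onz(q,270,275,z),onz(q,262,200,z))
E
```

```text
12.6 [571.18732264 -12.95155534 377.39057146] [-0.1603362   0.31426256  0.51334567]
side 0.64 [316. 220.] [489.6 -19. ] 302 336 216 228
side 0.5 [315. 178.] [ 470.5 -266.1] 308 324 166 189
scene 0.73 [236. 209.] [471.8 -18.7] 223 253 198 219
scene 0.6 [282. 257.] [ 460.5 -297.8] 267 298 243 268
wrist 0.86 [276.  78.] [479.  -15.2] 251 299 8 150
wrist 0.8 [12. 60.] [ 463.  -233.5] 0 34 33 86
60 scene [678.7 372. ] [770.5  70.6] side [638.5 250.5] [665.4 -91.8]
90 scene [655.3 330.2] [744.3  38.1] side [637.7 279.1] [663.7 -51. ]
120 scene [631.8 288.5] [718.    5.6] side [637.  307.7] [662.  -10.1]
150 scene [608.4 246.7] [691.7 -26.9] side [636.2 336.3] [660.2  30.7]
200 scene [569.2 177.2] [647.9 -81.1] side [634.9 384. ] [657.4  98.8]
```

View pics/w5.png

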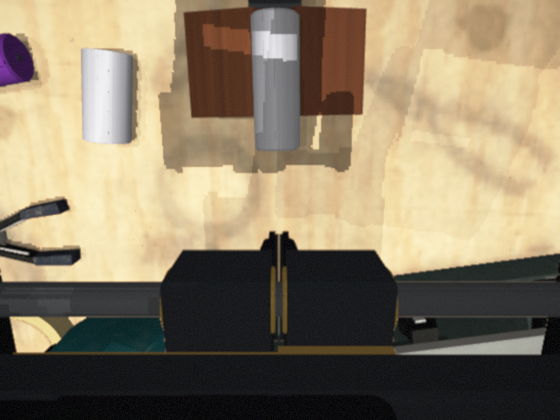

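The bar lies seated in the groove along column 276, with its far end at row 150, and the closed fingers are beyond it. I'll descend beyond the end and push slowly toward the stop.

Emit:
{"method": "move_arm", "body": {
  "commands": [
    [[0, -0.05, -0.95], 0, -1],
    [[0, 0, -0.95], 0, -1],
    [[0, 0, -0.95], 0, -1],
    [[0, 0, -0.95], 0, -1],
    [[0, 0, -0.95], 0, -1],
    [[0, 0, -0.95], 0, -1],
    [[0, 0, -0.1], 0, -1],
    [[0, 0, 0], 0, -1],
    [[-0.15, 0, 0], 0, -1],
    [[-0.15, 0, 0], 0, -1],
    [[-0.15, 0, 0], 0, -1],
    [[-0.1, 0, 0], 0, -1],
    [[-0.1, 0, 0], 0, -1],
    [[-0.05, 0, 0], 0, -1],
    [[-0.05, 0, 0], 0, -1],
    [[-0.05, 0, 0], 0, -1],
    [[-0.05, 0, 0], 0, -1]
  ]
}}

```text
t: 14.42
eef_pos: [545.6, -14.3, 204.0]
tcp_rot: [-3.141, 0.001, 3.139]
ft_force: [1.6, -0.7, 0.4]
opening: 0.009
grip_force: 1.1
```

Emit:
{"method": "move_arm", "body": {
  "commands": [
    [[-0.05, 0, 0], 0, -1],
    [[-0.05, 0, 0], 0, -1],
    [[-0.05, 0, 0], 0, -1],
    [[-0.05, 0, 0], 0, -1]
  ]
}}

```text
t: 14.75
eef_pos: [539.3, -14.3, 203.8]
tcp_rot: [3.142, 0.0, 3.139]
ft_force: [3.1, -1.2, 0.3]
opening: 0.003
grip_force: 1.1
```

Friction while sliding is only about 2–3 N. I'll keep going in small steps until the force rises.

Emit:
{"method": "move_arm", "body": {
  "commands": [
    [[-0.05, 0, 0], 0, -1],
    [[-0.05, 0, 0], 0, -1]
  ]
}}

```text
t: 14.92
eef_pos: [536.4, -14.3, 203.7]
tcp_rot: [3.142, 0.0, 3.139]
ft_force: [10.3, -0.1, -0.1]
opening: 0.006
grip_force: 5.3
```

Emit:
{"method": "move_arm", "body": {
  "commands": [
    [[-0.03, 0, 0], 0, -1],
    [[-0.03, 0, 0], 0, -1]
  ]
}}

```text
t: 15.08
eef_pos: [535.6, -14.3, 204.1]
tcp_rot: [-3.141, 0.005, 3.139]
ft_force: [12.2, 0.2, -2.1]
opening: 0.005
grip_force: 6.1
```

The force has risen to 12 N at the expected position, so the bar is against the stop. I'll back off, lift and look.

Emit:
{"method": "move_arm", "body": {
  "commands": [
    [[0.05, 0, 0], 0, -1],
    [[0.1, 0, 0], 0, -1],
    [[0.3, 0, 0], 0, -1],
    [[0.5, 0, 0], 0, -1],
    [[0.3, 0, 0.3], 0, -1],
    [[0, 0, 0.9], 0, -1],
    [[0, 0, 0.9], 0, -1],
    [[0, 0, 0.9], 0, -1],
    [[0, 0, 0.9], 0, -1],
    [[0, 0, 0.9], 0, -1],
    [[0, 0, 0.9], 0, -1],
    [[0, 0, 0], 0, -1],
    [[0, 0, 0], 0, -1]
  ]
}}

```text
t: 16.17
eef_pos: [572.2, -14.1, 375.8]
tcp_rot: [-3.141, 0.002, 3.139]
ft_force: [0.8, 0.3, -0.3]
opening: 0.006
grip_force: 0.0
```

```bash
python3 look.py wrist w6; python3 - <<'E'
from h import *
im=cv2.imread("pics/w6.png")[0:200,160:400]; cv2.imwrite("pics/w6c.png",cv2.resize(im,None,fx=3,fy=3,interpolation=3))
E
```

```text
16.1667 [572.23483893 -14.13391313 375.84942773] [ 0.75785339  0.32205818 -0.2968274 ]
side 0.69 [316. 177.] [ 467.  -271.4] 309 323 167 188
side 0.67 [321. 219.] [471.9 -23.1] 306 340 216 228
scene 0.88 [283. 256.] [ 464.4 -296.5] 267 297 243 267
scene 0.72 [236. 208.] [473.6 -15.4] 223 249 200 219
wrist 0.8 [278.  68.] [471.4 -15.1] 253 302 0 134
```

View pics/w6c.png

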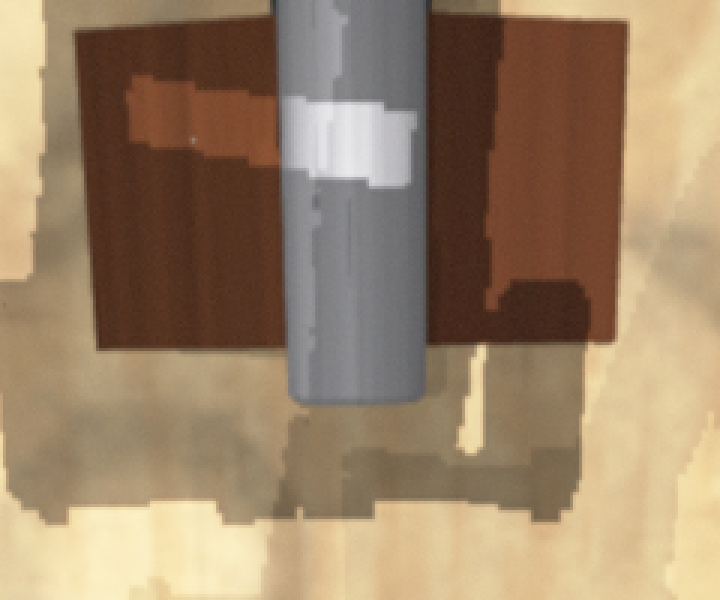

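The bar lies straight in the groove, with its far end at crop row 403 and the wood edge at row 348. That is an overhang of about 15 mm, as expected when it touches the stop. Handing in.

```bash
python3 -c "
from cell import env
print(env.job_done())"
```

```text
the job is handed in; nothing more can be done
None
```

The bar is rolled into the V-rest groove and pushed against the stop plate (force rose to 12 N there, and the far end stands out about 15 mm as expected), and I handed the job in at about 16 s; the near end was out of the last picture, so contact there rests on the force and the overhang.

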